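Settle a rotor heavy side down on the balancing rollers

ROBOT

A 7-joint arm with a two-finger parallel gripper is mounted at the origin on a cart in front of the work surface, level with it; the furniture and walls round the work are solid. World frame = base frame: x ahead of the robot, y to its left, z up, the work surface at z = 0. Lengths are in m, angles in rad, forces in N, time in s.
With the tool pointing down it reaches from about 0.4 to 0.85 m from the base axis. Payload 4.5 kg.
Tool frame: the origin (TCP) lies midway between the tips of the shut fingers; the grasp point (between the pads) lies 19 mm behind it; z points along the fingers, y is the line along which they close (so a half turn about z gives the same grasp; the last joint's range is limited). The gripper opens to 88 mm and grips with 3 to 60 N. Pads are 18 mm wide; open, the fingers measure 123 mm over their backs; the gripper's body (75 mm by 187 mm) begins 45 mm behind the grasp point.
Start: joints at [1.279, 0.689, -0.195, 1.565, 0.157, 0.902, -0.215], TCP at [0.2, -0.592, 0.239] pointing down, gripper open.
Joint ranges: [-3.01, 3.01], [-0.46, 2.08], [-1.47, 1.51], [0.13, 2.56], [-1, 4.14], [0.04, 2.09], [-2.66, 2.66]. Speed limits (rad/s): [2.57, 2.57, 3.14, 3.14, 3.14, 3.14, 3.14].

INTERFACE

Orientations are given as a unit quaternion [w, x, y, z].
In Python, from bench import r, grab_frame, get_calibration, trace, mark_of gives the robot as it stands.
- The arm moves only by the tool send_path, called after "Call:" by a JSON object that holds its "name" and its "arguments", one argument or row to a line. Schema: {"type":"object","properties":{"motion":{"type":"string"},"finger_gap":{"type":"number"},"only":{"type":"string"},"quiet":{"type":"boolean"},"lines":{"type":"string"}},"required":["motion"],"additionalProperties":false}. motion is a string of 1 to 8 rows, one to a line, with the numbers parted by spaces; each row has 6 numbers: dx, dy, dz in fractions of the full range, 1 being 0.6 m, then a rotation vector rx, ry, rz in parts of the range, where 1.0 means pi rad; each row is the pose to reach, as a shift and turn from the pose commanded when the call began, along the tool's axes at that moment; what a row does not reach only later rows make up. A row lasts 1/8 s, in which the tool goes at most 0.0625 m and 0.188 rad, less where a joint would pass 70% of its speed; a pose out of reach is approached as far as the arm can. finger_gap is the finger opening in m, set as the call begins (left out keeps the last). The fingers move at their own pace and stop on an object; the grip force is fixed at half the most. Time passes only in rows, so rows that do not move let the fingers close. The tool returns the time, the measured TCP pose, the force, the opening and the grip force at its end. only (a regular expression) keeps the lines of the reply that match it, lines (a string "A,B") keeps lines A to B, and quiet returns only ok. Input that does not fit is refused with a message, and nothing moves.
- r.get_state(): the state, without advancing time (a new reading comes with each control period).
- grab_frame(name): name is "scene" or "side" or "wrist"; returns (picture, depth): 420x560x3 uint8, red, green, blue; 420x560 float32, m along the optical axis (not along the pixel's ray), 0 where there is no reading.
- get_calibration(name): a dict with "mtx" (3x3 intrinsics, pixels), "dist" ([k1, k2, p1, p2, k3] as OpenCV has them; the pictures are not rectified), "extrinsics" (4x4, takes a point from camera to world coordinates); the wrist camera has in their place "mount" (4x4, takes a point from camera to tool coordinates, whose origin is the TCP and whose axes are the flange's). Camera axes: x right, y up, looking along -z (the intrinsics and any distortion apply to the point x, -y, -z); pixel columns grow to the right and rows downward; lengths in m; the calibration is good to about 2 mm. A picture is of the moment at which its call begins: read the wrist's pose just before it. get_calibration takes no time and is no camera call.
- r.close_job(): hands the job in; it is judged then, once.
Trained networks look in the newest picture that a camera, given by its name, has taken for a name from the list of things; names that differ only in an ending like _2 or _b are one class to them, and where a whole thing is asked for, a point or a joint stands for the part that bears it (a point fixed in the world has none). Each returns a list of dicts, best first, with "score" (0 to 1); they miss things now and then, are a little off and sometimes report something else, mostly with a low value. They report only what shows in the picture. A call takes as long as a camera call.
- trace(name, camera): "region" (420x560 bool, what is visible of it).
- mark_of(name, camera): "point" ([x, y, z] in m, in world coordinates, good to about 4 mm: a listed point, or the origin of a listed thing).
The state is a dict: "t": time; "qpos": joint angles; "joint_vel": joint speeds; "joint_efforts": joint torques, N m; "tcp_pos": TCP position; "ee_rot": TCP orientation; "force": force on the tool from outside, world axes, zero at the start; "moment": the same for the moment, N m; "opening": finger opening in m; "finger_force": force on a finger pad.
Only numpy, scipy, OpenCV 4.12 (cv2) and the standard library are available. Lean on these libraries where they do the work, as an engineer would, in place of code of your own. Each camera call takes 0.05 s, during which the arm holds its last target. There are 200 camera calls.

TASK

Take the blue rotor out of the white leaning rest, lay its shaft gently across the rollers of the grey balancing stand, both ends on, and let go, leaving the red keeper arm open, until it has turned and stopped with its heavy side hanging straight down. The heavy side does not show and the rollers drag a little, so the rotor can stick with the heavy side up: if in doubt, take hold again, turn it part of a turn on the rollers, let go and see that it swings and comes back to the same place. Then swing the red keeper arm fully down over the end of the shaft, so that the rotor stays settled on the rollers, and leave the other things on the bench alone.

Things in the scene. Friction and masses are not known exactly. Their poses are not given: they have to be found in the camera images.
- rotor: blue disc 90 mm in diameter, 18 mm thick, hub 25 mm in diameter and 30 mm wide, on a 10 mm steel shaft 134 mm long; 0.30 kg (+-20 %) plus a hidden off-centre 90 g slug. Front and back alike. Origin: disc centre on the shaft axis; x along the shaft, y and z turn with the disc. At the start +z (white dot on each face; it says nothing of the balance) is at the upper edge
- rotor_edge (a point): point on the rotor's edge at its +z side, 45 mm from the shaft axis, half way through the 18 mm thickness; axes as the rotor's. At the start it is the free upper edge: pinch here across the thickness with the tool tilted to lie in the plane of the disc
- heavy_side (a point): centre of the hidden slug inside the disc, 30 mm from the shaft axis; nothing shows it outside. Its z axis points from the shaft axis out through the heavy side, x along the shaft. Its place in the disc differs from start to start, within 0.5 rad either side of the disc's +z, and stays the same during a run
- rest: white plastic drain rest, fixed, base 120 x 96 mm (x -70 to +50 mm). Origin on the underside. It holds the rotor, centre 82 mm straight above the origin, with the disc leaning 25 degrees: in the rest's frame the shaft runs along (0.906, 0, -0.423) and the disc's upper edge lies towards (0.423, 0, 0.906)
- rest_center (a point): where the rotor's centre starts, 82 mm above the rest's origin, axes as the rest's. The rotor sits on two saddle blocks and leans on two uprights on the +x side that end 10 mm past the shaft, with 44 mm between them; its upper edge is free on both faces. It lifts out along the plane of the disc
- stand: grey balancing stand, fixed, base 130 x 90 x 10 mm. Origin: centre of its underside; the rotor's shaft must lie along its x, either way round. Uprights at x = -39 and +39 mm carry two steel rollers each (26 mm in diameter, 8 mm wide, at x = -50 and +50 mm, centres 29 mm apart in y). A post at x = -58, y = +24 mm, 12 mm wide, carries the keeper; all else is below 78 mm
- stand_axle (a point): point 75 mm above the stand's origin, where the rotor's centre lies when its shaft ends rest in the valleys between the rollers; axes as the stand's. The rollers drag: with its heavy side within about 0.2 rad of straight up the rotor sticks or only creeps; else it turns by itself, swings about once a second and stops after about 2 s
- keeper (a joint): angle of the red keeper arm, rad: 0 = fully down, level over the shaft end with 3 mm to spare; it opens up and over, away from the shaft, to 2.4, and starts open at 1.9 to 2.3. Its hinge drags (0.02 N m), so it stays where it is left; there is no catch. A hard stop ends it at 0
- keeper_hinge (a point): the keeper's hinge, fixed in the stand at x = -58, y = +22, z = 87 mm, axes as the stand's; the hinge axis runs along x. At angle q the arm points along (0, -cos q, sin q) from here
- keeper_tip (a point): centre of the 12 mm red ball at the end of the keeper arm, 40 mm from the hinge; the arm is a round bar 7 mm thick
- te_bottle: brown bottle with a white cap, 50 mm in diameter, 105 mm high, bystander. Origin: centre of its underside
- red_marker: red marker, 147 x 16 mm, 15 mm high, bystander lying on the bench
- tape: roll of tape, 96 mm in diameter, 25 mm high, bystander lying flat. Origin: centre of its underside

How it is judged:
On the way, in this order (a step that is already met when the one before it is completed fails the run):
1. the rotor lies with its shaft on both pairs of rollers, let go (distance between rotor and stand_axle below 0.014 m and angle between the x axis of rotor and the x axis of stand, either way round below 0.12 rad and contact force between the fingers and rotor below 0.05 N), for 0.1 s.
2. the rotor, let go, has come to rest on the rollers with its heavy side down, the keeper still open (all of step 1 and angle between heavy_side's own z axis and vertical above 2.74 rad and angular speed of rotor below 0.15 rad/s and linear speed of rotor below 0.02 m/s and value of joint keeper above 1.2 rad), for 0.3 s.
At the end, for the whole second after the job is handed in: the rotor rests on the stand let go, its centre within 14 mm of the stand's axle point and its shaft within 0.12 rad of the stand's x, its heavy side within 0.4 rad of straight down and not turning (under 0.15 rad/s), and the red keeper arm is down over the shaft (under 0.15 rad) (all of step 1 and angle between heavy_side's own z axis and vertical above 2.74 rad and angular speed of rotor below 0.15 rad/s and linear speed of rotor below 0.02 m/s and value of joint keeper below 0.15 rad); the robot touches nothing.
It fails at once if the rotor is banged onto the stand (over 60 N) (contact force between rotor and stand above 60 N).
It fails at once if a bystander is pushed more than 20 mm (distance of any of te_bottle, red_marker, tape from where it was at the start of the episode above 0.02 m).
It fails at once if the bottle is knocked over (angle between te_bottle's own z axis and vertical above 0.5 rad).
It also fails if it takes over 64 s, if anything falls off the work surface, if the arm or the gripper's body presses on something with over 40 N, if the wrist force passes 120 N, or if a joint passes its speed limit or range.

## Working session

There is one attempt and no reset: what is moved stays moved. The work goes in short steps, Python scripts to look and compute and a tool call to move; the robot and the scene stay as the last step left them, time stands still between calls to the robot, and variables do not carry over. Pictures are saved under pics/ and viewed, at most 10 in all, crops included, and the job is handed in when it is done.

```bash
ls; mkdir -p pics; python3 - <<'E'
from bench import r, grab_frame, get_calibration, trace, mark_of
import cv2,numpy as np
s=r.get_state();print(s['t'],s['tcp_pos'],s['ee_rot'],s['opening'])
for c in ['scene','side']:
    p,d=grab_frame(c);cv2.imwrite(f'pics/{c}0.png',p[:,:,::-1])
    print(c,get_calibration(c)['extrinsics'].round(3).tolist() if hasattr(get_calibration(c)['extrinsics'],'round') else get_calibration(c)['extrinsics'])
    for n in ['rotor','rotor_edge','rest','rest_center','stand','stand_axle','keeper_hinge','keeper_tip','te_bottle','red_marker','tape']:
        for m in mark_of(n,c)[:2]: print(n,round(m['score'],2),np.round(m['point'],4))
E
```

```text
pics
0.0 [ 0.19977739 -0.59154732  0.23791282] [-8.85617282e-04  9.86756698e-01  1.62204778e-01 -2.09676130e-04] 0.08828657666213509
scene [[-0.497, 0.679, -0.54, -0.223], [-0.868, -0.39, 0.308, 0.347], [-0.002, 0.622, 0.783, 1.233], [0.0, 0.0, 0.0, 1.0]]
rotor 0.67 [0.5279 0.1483 0.083 ]
rotor_edge 0.71 [0.5478 0.1538 0.1224]
rest 0.96 [ 5.239e-01  1.439e-01 -1.000e-04]
rest_center 0.79 [0.5253 0.1477 0.0815]
rest_center 0.15 [0.7032 0.0186 0.0028]
stand 0.74 [ 0.5606 -0.1508  0.0026]
stand_axle 0.63 [ 0.5633 -0.1534  0.0765]
keeper_hinge 0.65 [ 0.4979 -0.1546  0.0895]
keeper_tip 0.44 [ 0.4955 -0.1365  0.1239]
te_bottle 0.88 [0.7026 0.02   0.0055]
red_marker 0.74 [ 0.561  -0.1511  0.0027]
red_marker 0.48 [ 0.448   0.0044 -0.0017]
tape 0.67 [ 0.4033 -0.3591  0.0019]
tape 0.54 [0.4463 0.008  0.0014]
side [[-0.998, 0.026, -0.053, 0.478], [-0.056, -0.684, 0.728, 0.901], [-0.018, 0.729, 0.684, 1.036], [0.0, 0.0, 0.0, 1.0]]
rotor 0.67 [0.529  0.1456 0.0845]
rotor 0.57 [ 0.7032  0.0172 -0.    ]
rotor_edge 0.63 [0.5436 0.1516 0.122 ]
rest 0.8 [ 0.5272  0.149  -0.0007]
rest_center 0.63 [0.5252 0.1462 0.0839]
stand 0.8 [ 0.562  -0.1507  0.0006]
stand_axle 0.92 [ 0.5623 -0.1517  0.0819]
keeper_hinge 0.84 [ 0.5032 -0.1534  0.0888]
keeper_tip 0.62 [ 4.446e-01  6.300e-03 -2.000e-04]
keeper_tip 0.53 [ 0.4987 -0.1309  0.1267]
te_bottle 0.92 [0.7042 0.0202 0.0026]
te_bottle 0.63 [ 0.5602 -0.1547  0.0765]
red_marker 0.68 [0.4449 0.0037 0.0009]
tape 0.63 [ 0.4059 -0.3592 -0.001 ]
```

View pics/scene0.png

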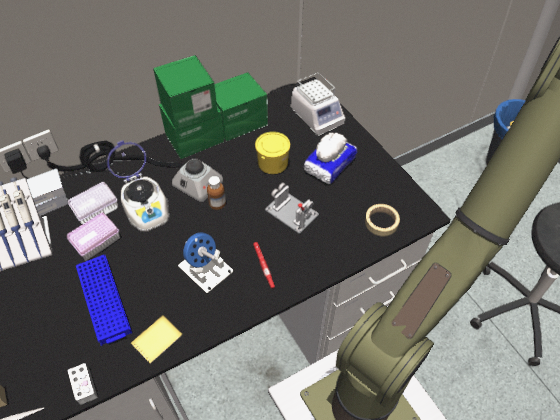

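View pics/side0.png

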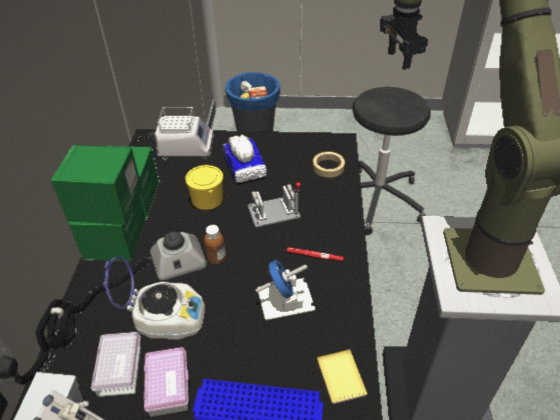

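```bash
cat > h.py <<'E'
from bench import r, grab_frame, get_calibration, trace, mark_of
import cv2,numpy as np
from scipy.spatial.transform import Rotation as R
def q2R(q): return R.from_quat(np.r_[q[1:],q[0]])
def cloud(c,mask=None,frame=None):
    p,d=frame or grab_frame(c); k=get_calibration(c)
    m=d>0
    if mask is not None: m&=mask
    v,u=np.nonzero(m); z=d[v,u].astype(float)
    n=cv2.undistortPoints(np.stack([u,v],1).astype(float)[:,None],np.array(k['mtx']),np.array(k['dist']))[:,0]
    P=np.c_[n[:,0]*z,-n[:,1]*z,-z,np.ones(len(z))]
    if 'extrinsics' in k: E=np.array(k['extrinsics'])
    else:
        s=r.get_state(); T=np.eye(4);T[:3,:3]=q2R(s['ee_rot']).as_matrix();T[:3,3]=s['tcp_pos'];E=T@np.array(k['mount'])
    return (P@E.T)[:,:3],p[v,u].astype(int)
E
python3 - <<'E'
from h import *
A={}
for c in ['scene','side']:
    f=grab_frame(c)
    for n in ['rotor','rest','stand']:
        t=trace(n,c); 
        if not t: print('none',n,c);continue
        m=cv2.erode(t[0]['region'].astype(np.uint8),np.ones((2,2)))>0
        P,C=cloud(c,m,f); A[n,c]=(P,C); print(n,c,t[0]['score'],len(P),P.min(0).round(3),P.max(0).round(3))
for n in ['rest','stand']:
    for cs in [['scene'],['side'],['scene','side']]:
        P=np.vstack([A[n,c][0] for c in cs if (n,c) in A])
        print(n,cs,np.histogram(P[:,2],np.arange(-.005,.14,.005))[0])
        b=P[(P[:,2]>.002)&(P[:,2]<.016)]
        print(cv2.minAreaRect(b[:,:2].astype(np.float32)*1000))
for c in ['scene','side']:
    P,C=A['rotor',c]; m=(C[:,2]>C[:,0]+30)&(C[:,2]>60)
    Q=P[m];
    for i in range(6):
        c0=Q.mean(0);w=np.linalg.svd(Q-c0)[2][2] if len(Q)<3000 else np.linalg.eigh(np.cov(Q.T))[1][:,0]
        e=(Q-c0)@w; Q=Q[abs(e)<max(2*e.std(),.002)]
    w*=np.sign(w[0]);print(c,len(Q),c0.round(4),w.round(3),'yaw',np.degrees(np.arctan2(w[1],w[0])))
E
```

```text
rotor scene 0.96 823 [0.469 0.101 0.027] [0.55  0.188 0.131]
rest scene 0.91 805 [ 0.45   0.091 -0.002] [0.561 0.198 0.065]
stand scene 0.87 1240 [ 0.486 -0.213  0.001] [ 0.623 -0.095  0.129]
rotor side 0.56 609 [0.472 0.104 0.006] [0.579 0.193 0.127]
rest side 0.7 1426 [ 0.446  0.087 -0.004] [0.579 0.208 0.086]
stand side 0.76 1217 [ 0.491 -0.256 -0.006] [ 0.631 -0.089  0.129]
rest ['scene'] [  2  89 367 132  29  21  21  21  44  18  10  26  19   5   1   0   0   0
   0   0   0   0   0   0   0   0   0   0   0]
((512.841796875, 142.3447723388672), (115.6575698852539, 87.5894546508789), 14.593567848205566)
rest ['side'] [ 18 130 805 165  37  38  24  36  68  16  12  26  23  10   4   2   4   6
   2   0   0   0   0   0   0   0   0   0   0]
((515.5147705078125, 148.86175537109375), (121.40774536132812, 97.54116821289062), 19.299707412719727)
rest ['scene', 'side'] [  20  219 1172  297   66   59   45   57  112   34   22   52   42   15
    5    2    4    6    2    0    0    0    0    0    0    0    0    0
    0]
((515.3500366210938, 148.4859161376953), (121.72016143798828, 97.7390365600586), 
[... 186 characters left out ...]
532714844), (125.50455474853516, 91.77578735351562), 17.889080047607422)
stand ['side'] [  5  44 382 316  85  31  21  18  14  21  14  20  23  40  72  45  29   5
   8   5   3   3   4   0   2   2   3   0   0]
((562.8603515625, -173.1942901611328), (140.16610717773438, 137.3887939453125), 19.1674861907959)
stand ['scene', 'side'] [  5 101 758 579 170  62  48  41  47  46  32  45  45 107 156  85  46  14
  17  10   5   5   6   2   3   8  12   0   0]
((562.8603515625, -173.1942901611328), (140.16610717773438, 137.3887939453125), 19.1674861907959)
scene 529 [0.521  0.1462 0.0907] [ 0.875  0.241 -0.421] yaw 15.393407140388708
side 335 [0.5261 0.1658 0.1035] [ 0.841  0.147 -0.521] yaw 9.92974866267855
```

```bash
cat >> h.py <<'E'
def fr(yaw): c,s=np.cos(yaw),np.sin(yaw); return np.array([[c,-s,0],[s,c,0],[0,0,1.]])
def tool(yaw,tilt_x=0,tilt_s=0):
    """tool y along frame x, tool z down; tilt_x: tool tops leans to +x frame (about y); tilt_s: rotates about frame x axis"""
    F=fr(yaw); B=np.array([[0,1,0],[1,0,0],[0,0,-1.]])  # columns: tool x=+y, y=+x, z=-z
    return F@R.from_rotvec([0,tilt_x,0]).as_matrix()@R.from_rotvec([tilt_s,0,0]).as_matrix()@B
def delta(pos,M):
    s=r.get_state(); T=q2R(s['ee_rot']).as_matrix()
    d=T.T@(np.array(pos)-s['tcp_pos']); w=R.from_matrix(T.T@M).as_rotvec()
    print('t',s['t'],'tcp',np.round(s['tcp_pos'],4),'q',np.round(s['qpos'],2)); print('delta',d.round(4),w.round(4),'|',np.linalg.norm(d).round(3),np.linalg.norm(w).round(3))
def grasp(c,yaw,rr,back=0,tilt=np.radians(25)):
    M=tool(yaw,tilt); u=-M[:,2]; return np.array(c)+u*(rr-.019+back), M
E
python3 - <<'E'
from h import *
print(np.array(get_calibration('wrist')['mount']).round(3))
p,M=grasp([.525,.148,.082],np.radians(18),.040,.13)
print(p,M.round(3)); delta(p,M)
E
```

```text
[[ 0.001  0.96   0.279  0.073]
 [ 1.    -0.001  0.    -0.001]
 [ 0.     0.279 -0.96  -0.146]
 [ 0.     0.     0.     1.   ]]
[0.58569201 0.16772003 0.21885248] [[-0.309  0.862 -0.402]
 [ 0.951  0.28  -0.131]
 [ 0.    -0.423 -0.906]]
t 1.6 tcp [ 0.2001 -0.5921  0.2388] q [ 1.28  0.69 -0.19  1.57  0.16  0.9  -0.22]
delta [ 0.6086 -0.5964  0.0199] [ 0.3437 -0.3396 -1.5322] | 0.852 1.607
```

The manual's scale: shifts go in shares of 0.6 m and turns go in shares of pi rad. Converting my numbers, 0.33 m is 0.55, -0.24 m is -0.4, -0.05 rad is -0.0159.

Call:
{"name": "send_path", "arguments": {
  "motion": "0.0667 -0.0667 -0.0833 0 0 -0.035\n0.1333 -0.1333 -0.0833 0.0064 -0.0064 -0.07\n0.2 -0.2 -0.0833 0.0159 -0.0159 -0.105\n0.2833 -0.2667 -0.0833 0.0223 -0.0223 -0.1401\n0.35 -0.3333 -0.0833 0.0318 -0.0318 -0.1751\n0.4167 -0.4 -0.0833 0.0382 -0.0382 -0.2101\n0.4833 -0.4667 -0.0833 0.0477 -0.0477 -0.2451\n0.55 -0.5333 -0.0833 0.0541 -0.0541 -0.2769",
  "finger_gap": 0.06
}}

```text
t: 2.6
tcp_pos: [0.4113, -0.1818, 0.2889]
ee_rot: [-0.067, 0.819, 0.562, -0.094]
force: [0.4, -0.1, 0.5]
opening: 0.0599
finger_force: 0.0
```

```bash
python3 - <<'E'
from h import *
p,M=grasp([.525,.148,.082],np.radians(18),.040,.13)
delta(p,M)
E
```

```text
t 2.6 tcp [ 0.4113 -0.1818  0.2889] q [ 0.56  0.52 -0.45  1.82  0.28  1.1  -0.39]
delta [0.3929 0.048  0.0295] [ 0.1822 -0.1448 -0.6626] | 0.397 0.702
```

To row units: 0.393 m is 0.655, 0.34 m is 0.5667, -0.663 rad is -0.211.

Call:
{"name": "send_path", "arguments": {
  "motion": "0.0833 0.0167 0 0.0064 -0.0064 -0.0255\n0.1833 0.0333 0 0.0159 -0.0127 -0.0541\n0.2833 0.0333 0 0.0223 -0.0191 -0.0859\n0.3667 0.05 0 0.0318 -0.0255 -0.1178\n0.4667 0.0667 0.0167 0.0382 -0.0318 -0.1496\n0.5667 0.075 0.0333 0.0477 -0.0382 -0.1783\n0.655 0.08 0.0492 0.0579 -0.0462 -0.211\n0.655 0.08 0.0492 0.0579 -0.0462 -0.211"
}}

```text
t: 3.6
tcp_pos: [0.5845, 0.1718, 0.2158]
ee_rot: [-0.13, 0.571, 0.791, -0.175]
force: [0.7, -0.2, 0.5]
opening: 0.0599
finger_force: 0.0
```

```bash
cat > look.py <<'E'
from h import *
import sys
s=r.get_state(); f=grab_frame('wrist'); cv2.imwrite('pics/%s.png'%sys.argv[1],f[0][:,:,::-1])
for n in sys.argv[2:]:
    for m in mark_of(n,'wrist')[:1]: print(n,round(m['score'],2),np.round(m['point'],4))
np.savez('last.npz',p=f[0],d=f[1],tp=s['tcp_pos'],q=s['ee_rot'])
E
python3 look.py w1 rotor rotor_edge rest rest_center; python3 - <<'E'
from h import *
z=np.load('last.npz');P,C=cloud('wrist',None,(z['p'],z['d']))
np.savez('cl.npz',P=P,C=C)
m=(C[:,2]>C[:,0]+30)&(C[:,2]>50)&(P[:,2]>.05)&(P[:,2]<.14)&(abs(P[:,0]-.53)<.08)&(abs(P[:,1]-.15)<.08)
Q=P[m];print(len(Q),Q.min(0).round(3),Q.max(0).round(3))
for i in range(8):
    c0=Q.mean(0);w=np.linalg.eigh(np.cov(Q.T))[1][:,0];e=(Q-c0)@w;Q=Q[abs(e)<max(2*e.std(),.0015)]
w*=np.sign(w[0]);print(len(Q),c0.round(4),w.round(3),np.degrees(np.arctan2(w[1],w[0])))
b=P[(P[:,2]>.002)&(P[:,2]<.012)&(abs(P[:,0]-.52)<.1)&(abs(P[:,1]-.15)<.09)]
CC=C[(P[:,2]>.002)&(P[:,2]<.012)&(abs(P[:,0]-.52)<.1)&(abs(P[:,1]-.15)<.09)]
b=b[CC.min(1)>120];print(len(b),cv2.minAreaRect(b[:,:2].astype(np.float32)*1000))
delta(*grasp([.525,.148,.082],np.radians(18),.040,0))
E
```

```text
rotor 0.82 [0.5269 0.1486 0.0796]
rotor_edge 0.88 [0.5464 0.1466 0.1232]
rest 0.84 [ 0.5307  0.1431 -0.0011]
2443 [0.513 0.1   0.086] [0.558 0.184 0.13 ]
2443 [0.5413 0.1525 0.1184] [ 0.879  0.239 -0.414] 15.200669414484326
4852 ((520.5556030273438, 128.45748901367188), (124.58258056640625, 112.12802124023438), 15.784903526306152)
t 3.85 tcp [0.5863 0.1636 0.2194] q [-0.1   0.97 -0.58  1.17  0.36  1.56 -0.35]
delta [0.004  0.0007 0.1303] [ 0.0011 -0.0007 -0.0057] | 0.13 0.006
```

View pics/w1.png

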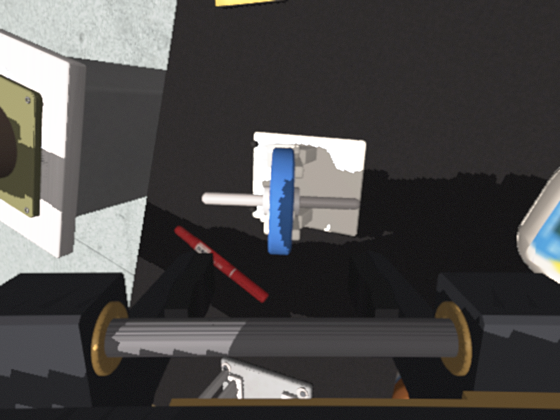

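```bash
cat > rot.py <<'E'
from h import *
f=grab_frame('wrist'); P,C=cloud('wrist',None,f)
near=(abs(P[:,0]-.53)<.09)&(abs(P[:,1]-.15)<.09)&(P[:,2]>.03)&(P[:,2]<.15)
P,C=P[near],C[near]
bl=(C[:,2]>C[:,0]+30)&(C[:,2]>50)
B=P[bl]
yaw=np.radians(18); 
G=P[~bl]; c0=np.array([.525,.148,.082])
for it in range(4):
    M=tool(yaw,np.radians(25)); s=M[:,1];u=-M[:,2];h=M[:,0]
    L=(G-c0)@np.c_[s,h,u]
    k=(abs(L[:,0])>.022)&(abs(L[:,0])<.066)&(abs(L[:,1])<.009)&(abs(L[:,2])<.009)
    kl=k&(L[:,0]<0)
    A=np.polyfit(L[k,0],L[k,1],1); Z=np.polyfit(L[k,0],L[k,2],1)
    e=(B-c0)@s; 
    print(k.sum(),kl.sum(),'slope h',A.round(4),'u',Z.round(4),'disc s 3/97%',np.percentile(e,[2,98]).round(4),'h',np.percentile((B-c0)@h,[.5,99.5]).round(4),'umax',((B-c0)@u).max().round(4))
    yaw+=np.arctan(A[0])*.9/1; c0=c0+h*A[1]
    print(np.degrees(yaw),c0.round(4))
print(r.get_state()['tcp_pos'])
for n in ['rotor','rotor_edge','rest_center']:
    for m in mark_of(n,'wrist')[:1]: print(n,round(m['score'],2),np.round(m['point'],4))
E
python3 rot.py
```

```text
1187 588 slope h [-0.0311 -0.0003] u [-0.0002  0.0047] disc s 3/97% [-0.0072  0.0103] h [-0.0419  0.0431] umax 0.0475
16.39519313214871 [0.5251 0.1478 0.082 ]
1187 588 slope h [-0.0059  0.0001] u [0.     0.0047] disc s 3/97% [-0.007   0.0098] h [-0.0413  0.0435] umax 0.0475
16.090135027952027 [0.5251 0.1478 0.082 ]
1187 588 slope h [-0.0011  0.    ] u [0.     0.0047] disc s 3/97% [-0.0071  0.0097] h [-0.0413  0.0434] umax 0.0475
16.032990601557795 [0.5251 0.1478 0.082 ]
1187 588 slope h [-0.0002  0.    ] u [0.     0.0047] disc s 3/97% [-0.0071  0.0097] h [-0.0413  0.0434] umax 0.0475
16.022286345070064 [0.5251 0.1478 0.082 ]
[0.58629473 0.16374806 0.21958008]
rotor 0.63 [0.5266 0.147  0.0802]
rotor_edge 0.95 [0.5511 0.1488 0.1246]
```

```bash
python3 - <<'E'
from h import *
delta(*grasp([.5262,.148,.0818],np.radians(16),.040,0.04))
delta(*grasp([.5262,.148,.0818],np.radians(16),.040,0))
E
```

```text
t 4.05 tcp [0.5861 0.1646 0.2194] q [-0.1   0.97 -0.58  1.17  0.36  1.56 -0.35]
delta [0.0017 0.0017 0.0899] [0.001  0.0134 0.0274] | 0.09 0.031
t 4.05 tcp [0.5861 0.1646 0.2194] q [-0.1   0.97 -0.58  1.17  0.36  1.56 -0.35]
delta [0.0023 0.0017 0.1299] [0.001  0.0134 0.0274] | 0.13 0.031
```

To row units: 0.13 m is 0.2167, 0.115 m is 0.1917, 0.027 rad is 0.0086.

Call:
{"name": "send_path", "arguments": {
  "motion": "0 0.0017 0.0667 0 0.0041 0.0086\n0.0033 0.0028 0.1333 0.0003 0.0041 0.0086\n0.0033 0.0028 0.1667 0.0003 0.0041 0.0086\n0.0033 0.0028 0.1917 0.0003 0.0041 0.0086\n0.0033 0.0028 0.2167 0.0003 0.0041 0.0086\n0.0033 0.0028 0.2167 0.0003 0.0041 0.0086\n0.0033 0.0028 0.2167 0.0003 0.0041 0.0086"
}}

```text
t: 4.92
tcp_pos: [0.535, 0.1517, 0.1006]
ee_rot: [-0.13, 0.587, 0.78, -0.173]
force: [-0.0, 0.3, 0.2]
opening: 0.0602
finger_force: 0.0
```

```bash
python3 - <<'E'
from h import *
delta(*grasp([.5262,.148,.0818],np.radians(16),.040,0))
E
```

```text
t 4.925 tcp [0.535  0.1517 0.1006] q [-0.07  1.04 -0.56  1.44  0.41  1.24 -0.44]
delta [-0.0011 -0.0007  0.    ] [0.0005 0.0002 0.0022] | 0.001 0.002
```

Call:
{"name": "send_path", "arguments": {
  "motion": "0 0 0 0 0 0\n0 0 0 0 0 0\n0 0 0 0 0 0\n0 0 0 0 0 0\n0 0 0 0 0 0\n0 0 0 0 0 0",
  "finger_gap": 0.008
}}

```text
t: 5.68
tcp_pos: [0.534, 0.1513, 0.1003]
ee_rot: [-0.131, 0.586, 0.78, -0.174]
force: [-1.6, -0.1, 2.9]
opening: 0.0177
finger_force: 30.0
```

Call:
{"name": "send_path", "arguments": {
  "motion": "0 0 -0.0167 0 0 0\n0 0 -0.05 0 0 0\n0 0 -0.1 0 0 0\n0 0 -0.15 0 0 0\n0 0 -0.2 0 0 0\n0 0 -0.2167 0 0 0\n0 0 -0.2167 0 0 0"
}}

```text
t: 6.55
tcp_pos: [0.5875, 0.1667, 0.2176]
ee_rot: [-0.13, 0.587, 0.78, -0.173]
force: [-0.1, 0.5, -4.7]
opening: 0.0176
finger_force: 30.0
```

```bash
python3 look.py w2 stand stand_axle keeper_hinge keeper_tip rotor; python3 - <<'E'
from h import *
print(r.get_state()['force'],r.get_state()['opening'])
E
```

```text
stand 0.79 [ 0.5651 -0.1524  0.0012]
rotor 0.83 [0.5822 0.1596 0.1974]
[-0.93813634  0.26917276 -4.69382225] 0.01760466746780989
```

View pics/w2.png

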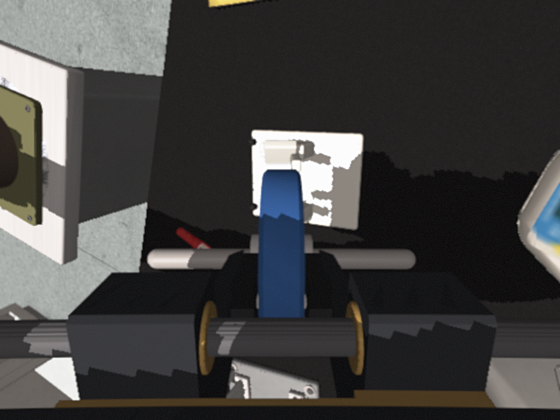

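```bash
python3 - <<'E'
from h import *
F=fr(np.radians(18))
delta(np.array([.562,-.152,0])+F@[0,-.12,.27],tool(np.radians(18)))
E
```

```text
t 6.85 tcp [0.5867 0.1662 0.217 ] q [-0.1   0.97 -0.58  1.16  0.35  1.56 -0.36]
delta [-0.4187 -0.1207 -0.002 ] [-0.4389 -0.0073 -0.0317] | 0.436 0.44
```

To row units: -0.42 m is -0.7, -0.26 m is -0.4333, -0.03 rad is -0.0095.

Call:
{"name": "send_path", "arguments": {
  "motion": "-0.05 -0.0167 -0.05 -0.0159 0 0\n-0.1333 -0.0417 -0.05 -0.035 0 0\n-0.2333 -0.0667 -0.05 -0.0509 0 -0.0032\n-0.3333 -0.0917 -0.0333 -0.07 0 -0.0032\n-0.4333 -0.1167 -0.0333 -0.0891 0 -0.0064\n-0.5333 -0.15 -0.0167 -0.1082 0 -0.0064\n-0.6333 -0.175 0 -0.1241 0 -0.0095\n-0.7 -0.2 0 -0.1401 -0.0022 -0.0095"
}}

```text
t: 7.85
tcp_pos: [0.5971, -0.2715, 0.267]
ee_rot: [-0.0, 0.59, 0.807, -0.0]
force: [-0.6, -0.5, -4.8]
opening: 0.0178
finger_force: 30.0
```

Call:
{"name": "send_path", "arguments": {
  "motion": "0 0 0 0 0 0\n0 0 0 0 0 0"
}}

```text
t: 8.1
tcp_pos: [0.5989, -0.2662, 0.2681]
ee_rot: [-0.0, 0.589, 0.808, 0.001]
force: [0.4, 1.4, -5.3]
opening: 0.018
finger_force: 30.0
```

```bash
python3 look.py w3 stand keeper_hinge keeper_tip stand_axle;  python3 - <<'E'
from h import *
z=np.load('last.npz');P,C=cloud('wrist',None,(z['p'],z['d']))
print(z['tp'],r.get_state()['tcp_pos'])
m=(abs(P[:,0]-.56)<.1)&(abs(P[:,1]+.15)<.085)
P,C=P[m],C[m]; np.savez('cl.npz',P=P,C=C)
b=P[(P[:,2]>.005)&(P[:,2]<.014)]; print(len(b),cv2.minAreaRect(b[:,:2].astype(np.float32)*1000))
red=P[(C[:,0]>120)&(C[:,1]<70)&(P[:,2]>.05)];print(len(red),red.mean(0).round(4) if len(red) else '')
E
```

```text
stand 0.71 [ 0.5622 -0.1499 -0.    ]
keeper_hinge 0.79 [ 0.498  -0.1522  0.0858]
stand_axle 0.96 [ 0.5624 -0.1545  0.0737]
[ 0.59889042 -0.26616386  0.2680686 ] [ 0.59991953 -0.26548377  0.26840863]
7338 ((564.8057861328125, -151.80877685546875), (130.7307891845703, 90.67745971679688), 19.650827407836914)
7 [ 0.5018 -0.1475  0.1017]
```

View pics/w3.png

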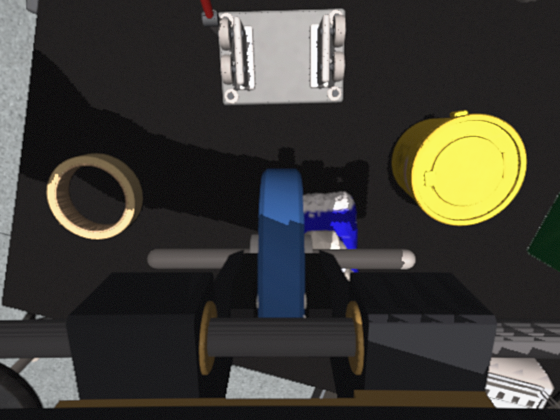

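```bash
cat >> h.py <<'E'
SC=np.array([.5638,-.1521,0]); SY=np.radians(19.6)
def place(h,th,dx=0,dy=0,rr=.021):
    M=tool(SY,0,th); return SC+fr(SY)@[dx,dy,.075+h]-M[:,2]*rr, M
E
python3 - <<'E'
from h import *
z=np.load('cl.npz');L=(z['P']-SC)@fr(SY)
for sx in (-1,1):
    k=(abs(L[:,0]*sx-.050)<.004)&(L[:,2]>.04)
    q=L[k]; t=q[:,2]; print(sx,k.sum(),t.max().round(4),[ (np.round(q[(q[:,1]*s>0)][:,1].mean(),4),q[q[:,1]*s>0][:,2].max().round(4)) for s in(-1,1) if (q[:,1]*s>0).any()])
k=(L[:,2]>.03)&(L[:,2]<.08)&(L[:,0]<.08); h,e=np.histogram(L[k,0],np.arange(-.07,.075,.005));print(list(zip(e.round(3),h)))
f=np.load('last.npz');P,C=cloud('wrist',None,(f['p'],f['d']))
s=r.get_state();T=q2R(s['ee_rot']).as_matrix();t=(P-s['tcp_pos'])@T
k=(abs(t[:,1])>.03)&(abs(t[:,1])<.066)&(abs(t[:,0])<.012)&(t[:,2]>.005)&(t[:,2]<.04)
print('shaft',k.sum(),np.polyfit(t[k,1],t[k,0],1).round(4),np.polyfit(t[k,1],t[k,2],1).round(4)); print(np.percentile(t[k],[1,99],axis=0).round(4))
kk=(abs(t[:,1])<.09)&(abs(t[:,0])<.012)&(t[:,2]>.005)&(t[:,2]<.04);print('ends',t[kk,1].min(),t[kk,1].max())
delta(*place(.05,.75)); delta(*place(.05,.4))
E
```

```text
-1 603 0.1091 [(np.float64(-0.0151), np.float64(0.0785)), (np.float64(0.0162), np.float64(0.1091))]
1 2165 0.3516 [(np.float64(-0.0816), np.float64(0.3516)), (np.float64(0.0133), np.float64(0.078))]
[(np.float64(-0.07), np.int64(0)), (np.float64(-0.065), np.int64(1)), (np.float64(-0.06), np.int64(34)), (np.float64(-0.055), np.int64(212)), (np.float64(-0.05), np.int64(412)), (np.float64(-0.045), np.int64(236)), (np.float64(-0.04), np.int64(411)), (np.float64(-0.035), np.int64(230)), (np.float64(-0.03), np.int64(0)), (np.float64(-0.025), np.int64(0)), (np.float64(-0.02), np.int64(0)), (np.float64(-0.015), np.int64(0)), (np.float64(-0.01), np.int64(0)), (np.float64(-0.005), np.int64(0)), (np.float64(0.0), np.int64(0)), (np.float64(0.005), np.int64(0)), (np.float64(0.01), np.int64(0)), (np.float64(0.015), np.int64(0)), (np.float64(0.02), np.int64(0)), (np.float64(0.025), np.int64(0)), (np.float64(0.03), np.int64(0)), (np.float64(0.035), np.int64(517)), (np.float64(0.04), np.int64(296)), (np.float64(0.045), np.int64(376)), (np.float64(0.05), np.int64(348)), (np.float64(0.055), np.int64(23)), (np.float64(0.06), np.int64(0)), (np.float64(0.065), np.int64(0)), (np.float64(0.07), np.int64(0))]
shaft 2813 [ 0.0002 -0.0001] [0.001  0.0167]
[[-0.0057 -0.0636  0.0143]
 [ 0.0036  0.0648  0.0212]]
ends -0.06546080183908733 0.06709875242499651
t 8.35 tcp [ 0.5999 -0.2655  0.2684] q [ 0.68  0.77 -0.66  1.41  0.49  1.13  0.26]
delta [0.1046 0.0008 0.1281] [ 0.0128  0.7492 -0.0251] | 0.165 0.75
t 8.35 tcp [ 0.5999 -0.2655  0.2684] q [ 0.68  0.77 -0.66  1.41  0.49  1.13  0.26]
delta [0.1107 0.0006 0.1242] [ 0.0081  0.3992 -0.0265] | 0.166 0.4
```

To row units: 0.128 m is 0.2133, 0.05 m is 0.0833, 0.75 rad is 0.2387.

Call:
{"name": "send_path", "arguments": {
  "motion": "0.0167 0 0.0333 0 0.0382 0\n0.05 0 0.0667 0 0.0796 -0.0032\n0.0833 0 0.1 0.0016 0.121 -0.0048\n0.1167 0 0.1417 0.0032 0.1592 -0.0064\n0.15 0 0.1833 0.0032 0.2005 -0.008\n0.1743 0.0013 0.2133 0.0041 0.2387 -0.008\n0.1743 0.0013 0.2133 0.0041 0.2387 -0.008\n0.1743 0.0013 0.2133 0.0041 0.2387 -0.008"
}}

```text
t: 9.35
tcp_pos: [0.5698, -0.1672, 0.1417]
ee_rot: [-0.297, 0.537, 0.76, 0.212]
force: [0.1, -0.1, -3.8]
opening: 0.0181
finger_force: 30.0
```

```bash
python3 - <<'E'
from h import *
delta(*place(.05,.75)); delta(*place(.008,.75)); print(r.get_state()['force'])
E
```

```text
t 9.35 tcp [ 0.5698 -0.1672  0.1417] q [ 0.81  1.19 -0.84  1.24  0.15  1.37  0.49]
delta [ 0.0005 -0.0006  0.0023] [ 0.0034  0.0033 -0.0003] | 0.002 0.005
t 9.35 tcp [ 0.5698 -0.1672  0.1417] q [ 0.81  1.19 -0.84  1.24  0.15  1.37  0.49]
delta [-0.0281 -0.0007  0.0331] [ 0.0034  0.0033 -0.0003] | 0.043 0.005
[ 0.09743691 -0.06464518 -3.79771703]
```

To row units: 0.031 m is 0.0517, -0.028 m is -0.0467.

Call:
{"name": "send_path", "arguments": {
  "motion": "-0.015 0 0.0167 0 0 0\n-0.03 0 0.0333 0 0 0\n-0.0417 0 0.045 0 0 0\n-0.0467 0 0.0517 0 0 0\n-0.0467 0 0.0517 0 0 0"
}}

```text
t: 9.98
tcp_pos: [0.5681, -0.1664, 0.0983]
ee_rot: [-0.299, 0.537, 0.76, 0.212]
force: [-0.2, -0.3, -4.4]
opening: 0.0176
finger_force: 30.0
```

```bash
python3 - <<'E'
from h import *
delta(*place(.00,.75)); print(r.get_state()['force'])
E
```

```text
t 9.975 tcp [ 0.5681 -0.1664  0.0983] q [ 0.81  1.24 -0.82  1.24  0.18  1.32  0.51]
delta [-0.0049  0.0007  0.0062] [ 0.0015 -0.0008 -0.0021] | 0.008 0.003
[-0.17946635 -0.26495875 -4.43930622]
```

To row units: 0.0045 m is 0.0075, 0.004 m is 0.0067.

Call:
{"name": "send_path", "arguments": {
  "motion": "-0.0017 0 0.0025 0 0 0\n-0.0033 0 0.005 0 0 0\n-0.005 0 0.0067 0 0 0\n-0.0058 0 0.0075 0 0 0\n-0.0058 0 0.0075 0 0 0"
}}

```text
t: 10.6
tcp_pos: [0.5681, -0.1656, 0.0933]
ee_rot: [-0.299, 0.537, 0.76, 0.212]
force: [-0.3, 1.9, -3.1]
opening: 0.0175
finger_force: 30.0
```

Call:
{"name": "send_path", "arguments": {
  "motion": "-0.0007 0 0.0008 0 0 0\n-0.0012 0 0.0017 0 0 0\n-0.0012 0 0.0017 0 0 0"
}}

```text
t: 10.98
tcp_pos: [0.5679, -0.1651, 0.0922]
ee_rot: [-0.3, 0.537, 0.76, 0.212]
force: [-1.2, 2.9, -1.8]
opening: 0.0173
finger_force: 30.0
```

```bash
python3 - <<'E'
from h import *
delta(*place(.00,.75)); print(r.get_state()['force'])
for m in mark_of('rotor','wrist')[:0]: pass
E
```

```text
t 10.975 tcp [ 0.5679 -0.1651  0.0922] q [ 0.8   1.25 -0.82  1.25  0.18  1.31  0.51]
delta [-0.0018  0.0005  0.0009] [ 0.0014 -0.0018 -0.0011] | 0.002 0.003
[-1.18408229  2.86914377 -1.82741337]
```

To row units: 0.0017 m is 0.0028, 0.001 m is 0.0017.

Call:
{"name": "send_path", "arguments": {
  "motion": "0.001 0 0.001 0 0 0\n0.0017 0 0.0017 0 0 0\n0.0013 0 0.0023 0 0 0\n0.0007 0 0.0028 0 0 0\n0.0007 0 0.0028 0 0 0"
}}

```text
t: 11.65
tcp_pos: [0.5676, -0.1644, 0.0912]
ee_rot: [-0.299, 0.537, 0.76, 0.212]
force: [-2.0, 2.3, 0.3]
opening: 0.0182
finger_force: 30.0
```

```bash
python3 - <<'E'
from h import *
delta(*place(.00,.75)); print(r.get_state()['force'])
E
```

```text
t 11.65 tcp [ 0.5676 -0.1644  0.0912] q [ 0.8   1.25 -0.82  1.25  0.18  1.31  0.51]
delta [-0.0016  0.0005 -0.0004] [ 0.0019 -0.0007 -0.0016] | 0.002 0.003
[-2.01074173  2.28646101  0.32068921]
```

To row units: -0.13 m is -0.2167, -0.05 m is -0.0833.

Call:
{"name": "send_path", "arguments": {
  "motion": "0 0 0 0 0 0\n0 0 0 0 0 0\n0 0 0 0 0 0\n0 0 0 0 0 0\n0 0 -0.0333 0 0 0\n0 0 -0.0833 0 0 0\n0 0 -0.15 0 0 0\n0 0 -0.2167 0 0 0",
  "finger_gap": 0.034
}}

```text
t: 12.65
tcp_pos: [0.5972, -0.2489, 0.1869]
ee_rot: [-0.299, 0.537, 0.76, 0.212]
force: [0.4, 0.3, -1.2]
opening: 0.0343
finger_force: 0.0
```

Call:
{"name": "send_path", "arguments": {
  "motion": "0 0 0 0 0 0\n0 0 0 0 0 0\n0 0 0 0 0 0\n0 0 0 0 0 0\n0 0 0 0 0 0\n0 0 0 0 0 0\n0 0 0 0 0 0\n0 0 0 0 0 0"
}}

```text
t: 13.65
tcp_pos: [0.5971, -0.2482, 0.186]
ee_rot: [-0.299, 0.537, 0.76, 0.212]
force: [-0.1, -0.6, 0.3]
opening: 0.034
finger_force: 0.0
```

```bash
python3 look.py w4 rotor rotor_edge stand_axle keeper_hinge keeper_tip; python3 - <<'E'
from h import *
for c in ['scene','side']:
    p,d=grab_frame(c);cv2.imwrite(f'pics/{c}1.png',p[:,:,::-1])
    for n in ['rotor','rotor_edge','heavy_side','keeper_tip']:
        for m in mark_of(n,c)[:1]: print(c,n,round(m['score'],2),np.round(m['point'],4),((np.array(m['point'])-SC)@fr(SY)).round(4))
E
```

```text
rotor 0.71 [ 0.565  -0.1545  0.0712]
keeper_hinge 0.67 [ 0.502  -0.1533  0.0857]
keeper_tip 0.61 [ 0.4939 -0.1353  0.1219]
scene rotor 0.76 [ 0.5638 -0.1539  0.0733] [-0.0006 -0.0017  0.0733]
scene rotor_edge 0.68 [ 0.5586 -0.1413  0.0303] [-0.0013  0.0119  0.0303]
scene keeper_tip 0.58 [ 0.4991 -0.1373  0.1216] [-0.056   0.0356  0.1216]
side rotor 0.59 [ 0.5641 -0.1539 -0.0012] [-0.0003 -0.0018 -0.0012]
side rotor_edge 0.91 [ 0.5581 -0.145   0.0368] [-0.003   0.0086  0.0368]
side keeper_tip 0.43 [ 0.4966 -0.1335  0.1265] [-0.0571  0.0401  0.1265]
```

View pics/w4.png

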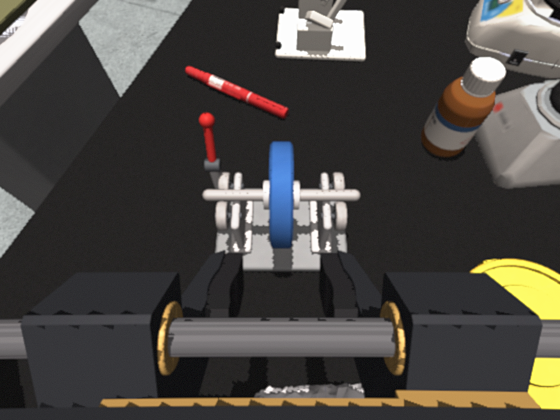

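```bash
cat >> h.py <<'E'
def loc(x,y,z): return SC+fr(SY)@[x,y,z], tool(SY)
E
python3 - <<'E'
from h import *
for c in ['scene','side']:
    grab_frame(c)
    for m in mark_of('rotor_edge',c)[:1]: print(c,((np.array(m['point'])-SC)@fr(SY)).round(4))
delta(*loc(-.058,.09,.20))
E
```

```text
scene [0.0015 0.0109 0.0291]
side [-0.0014  0.0103  0.031 ]
t 14.65 tcp [ 0.5971 -0.2481  0.1859] q [ 0.8   1.21 -0.82  0.92  0.15  1.66  0.56]
delta [ 0.1497 -0.0577  0.1203] [ 0.0011 -0.7501 -0.0025] | 0.201 0.75
```

To row units: 0.15 m is 0.25, -0.05 m is -0.0833, -0.75 rad is -0.2387.

Call:
{"name": "send_path", "arguments": {
  "motion": "0.05 0 -0.0333 0 -0.0382 0\n0.1 -0.0333 0 0 -0.0796 0\n0.15 -0.05 0.05 0 -0.121 0\n0.2 -0.0667 0.1 0 -0.1592 0\n0.2333 -0.0833 0.15 0 -0.2005 0\n0.25 -0.0967 0.2 0 -0.2387 0\n0.25 -0.0967 0.2 0 -0.2387 0\n0.25 -0.0967 0.2 0 -0.2387 0",
  "finger_gap": 0
}}

```text
t: 15.65
tcp_pos: [0.4794, -0.0872, 0.2008]
ee_rot: [0.0, 0.578, 0.816, 0.0]
force: [1.0, -0.5, 0.1]
opening: 0.0006
finger_force: 0.0
```

```bash
python3 - <<'E'
from h import *
delta(*loc(-.058,.075,.113))
grab_frame('wrist')
for n in ['keeper_tip','keeper_hinge']:
    for m in mark_of(n,'wrist')[:1]: print(n,m['score'],((np.array(m['point'])-SC)@fr(SY)).round(4))
E
```

```text
t 15.65 tcp [ 0.4794 -0.0872  0.2008] q [ 0.45  0.62 -0.58  2.    0.54  0.67 -0.14]
delta [-0.0144 -0.0003  0.0878] [ 0.0007  0.0003 -0.0028] | 0.089 0.003
```

To row units: 0.088 m is 0.1467, 0.08 m is 0.1333.

Call:
{"name": "send_path", "arguments": {
  "motion": "-0.0067 0 0.05 0 0 0\n-0.0167 0 0.1 0 0 0\n-0.024 0 0.1333 0 0 0\n-0.024 0 0.1467 0 0 0\n-0.024 0 0.1467 0 0 0"
}}

```text
t: 16.42
tcp_pos: [0.4836, -0.1009, 0.1121]
ee_rot: [-0.0, 0.578, 0.816, 0.0]
force: [-0.3, 0.1, -0.1]
opening: 0.0005
finger_force: 0.0
```

```bash
python3 - <<'E'
from h import *
L=lambda p:((np.array(p)-SC)@fr(SY)).round(4)
print(L(r.get_state()['tcp_pos']))
for c in ['scene','side']:
    grab_frame(c)
    for m in mark_of('keeper_tip',c)[:1]: print(c,m['score'],L(m['point']))
E
```

```text
[-0.0584  0.0751  0.1121]
scene 0.43 [0.0657 0.296  0.0828]
```

The manual's scale: shifts go in shares of 0.6 m and turns go in shares of pi rad. Converting my numbers, -0.071 m is -0.1183, -0.067 m is -0.1117.

Call:
{"name": "send_path", "arguments": {
  "motion": "-0.0333 0 0 0 0 0\n-0.0583 0 -0.0033 0 0 0\n-0.075 0 -0.0083 0 0 0\n-0.0883 0 -0.0117 0 0 0\n-0.105 0 -0.0117 0 0 0\n-0.1117 0 -0.0083 0 0 0\n-0.1183 0 -0.005 0 0 0"
}}

```text
t: 17.5
tcp_pos: [0.5071, -0.1674, 0.1152]
ee_rot: [-0.0, 0.577, 0.816, 0.0]
force: [-0.2, 1.0, -0.3]
opening: 0.0001
finger_force: 0.2
```

```bash
python3 look.py w5 keeper_tip rotor; python3 - <<'E'
from h import *
L=lambda p:((np.array(p)-SC)@fr(SY)).round(4)
print(L(r.get_state()['tcp_pos']),r.get_state()['force'])
for c in ['scene','side','wrist']:
    if c!='wrist': grab_frame(c)
    for m in mark_of('keeper_tip',c)[:1]: print(c,m['score'],L(m['point']))
E
```

```text
keeper_tip 0.27 [ 0.5638 -0.155   0.0716]
rotor 0.84 [ 0.5641 -0.1515  0.0765]
[-0.0586  0.0047  0.1152] [0.04917237 0.48540115 0.3004231 ]
side 0.7 [ 0.0008 -0.0018 -0.0016]
wrist 0.27 [-0.001  -0.0027  0.0716]
```

View pics/w5.png

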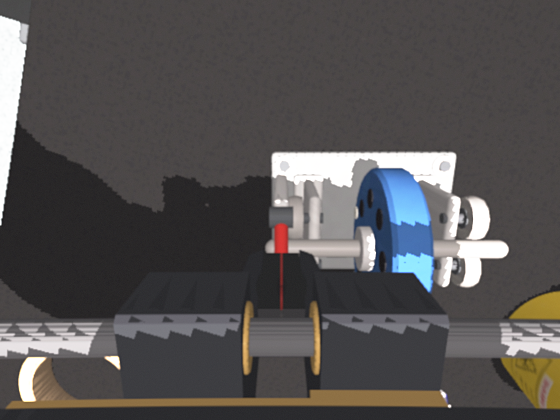

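To row units: 0.023 m is 0.0383, -0.02 m is -0.0333.

Call:
{"name": "send_path", "arguments": {
  "motion": "-0.0083 0 0.0033 0 0 0\n-0.015 0 0.01 0 0 0\n-0.02 0 0.0167 0 0 0\n-0.0233 0 0.0217 0 0 0\n-0.0267 0 0.0267 0 0 0\n-0.03 0 0.0317 0 0 0\n-0.0333 0 0.0367 0 0 0\n-0.0333 0 0.0383 0 0 0"
}}

```text
t: 18.9
tcp_pos: [0.5139, -0.1862, 0.0926]
ee_rot: [0.0, 0.578, 0.816, 0.0]
force: [-1.9, 0.2, 7.3]
opening: 0.0004
finger_force: 3.5
```

```bash
python3 - <<'E'
from h import *
L=lambda p:((np.array(p)-SC)@fr(SY)).round(4)
print(L(r.get_state()['tcp_pos']),r.get_state()['force'])
E
```

```text
[-0.0585 -0.0154  0.0926] [-1.88750818  0.19310825  7.27717691]
```

To row units: -0.16 m is -0.2667, -0.14 m is -0.2333.

Call:
{"name": "send_path", "arguments": {
  "motion": "0 0 -0.0167 0 0 0\n0 0 -0.0667 0 0 0\n0 0 -0.15 0 0 0\n-0.0667 0 -0.2333 0 0 0\n-0.1667 0 -0.2667 0 0 0\n-0.2333 0 -0.2667 0 0 0\n-0.2333 0 -0.2667 0 0 0\n-0.2333 0 -0.2667 0 0 0"
}}

```text
t: 19.9
tcp_pos: [0.56, -0.317, 0.2524]
ee_rot: [-0.001, 0.577, 0.817, 0.001]
force: [-0.0, 0.3, -0.2]
opening: 0.0009
finger_force: 0.0
```

```bash
python3 look.py w6 keeper_tip rotor keeper_hinge; python3 - <<'E'
from h import *
L=lambda p:((np.array(p)-SC)@fr(SY)).round(4)
for c in ['wrist','scene','side']:
    if c!='wrist': grab_frame(c)
    for n in ['keeper_tip','rotor_edge','rotor']:
        for m in mark_of(n,c)[:1]: print(c,n,round(m['score'],2),L(m['point']))
P,C=cloud('wrist'); P=(P-SC)@fr(SY)
k=(C[:,0]>110)&(C[:,1]<70)&(C[:,2]<70)&(abs(P[:,0]+.058)<.02)&(abs(P[:,1])<.06)&(P[:,2]>.04)
q=P[k];print(k.sum(),np.percentile(q,[2,98],axis=0).round(4), np.polyfit(q[:,1],q[:,2],1))
E
```

```text
keeper_tip 0.69 [ 0.5122 -0.1917  0.0824]
wrist keeper_tip 0.69 [-0.0619 -0.02    0.0824]
scene keeper_tip 0.49 [-0.0572 -0.0201  0.0849]
scene rotor_edge 0.87 [0.0042 0.0102 0.0331]
scene rotor 0.9 [-0.0026  0.0011  0.0744]
side keeper_tip 0.58 [-0.0556 -0.0177  0.0901]
side rotor_edge 0.84 [-0.004   0.0113  0.0296]
side rotor 0.91 [ 0.0005 -0.0021  0.0765]
225 [[-0.0633 -0.0225  0.0884]
 [-0.0533 -0.0067  0.0934]] [-0.09267867  0.08940932]
```

View pics/w6.png

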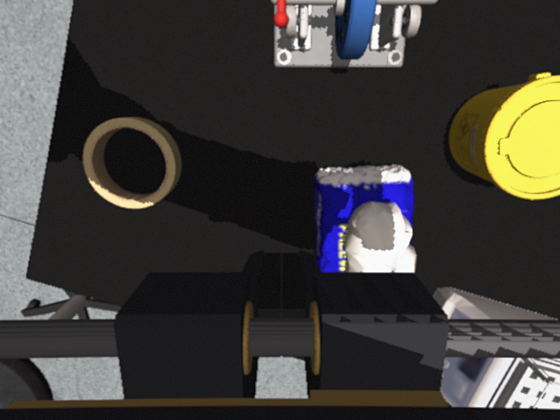

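```bash
python3 -c "
from bench import r
print(r.close_job())"
```

```text
the job is handed in; nothing more can be done
None
```

I handed the job in at about 20 s of the 64 s. The rotor lies on the rollers, let go after it turned and stopped, and the red keeper arm measures fully down over the shaft end. I couldn't see the heavy side; I take it to be down because the white-dot edge stopped about 0.25 rad from straight down and stayed there. I didn't do a second swing to check.

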